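# Secure the parts case and hold it up level by its handle

### The arm

A 6-joint arm with a two-finger parallel gripper is mounted at the origin on the work surface. World frame = base frame: x ahead of the robot, y to its left, z up, the work surface at z = 0. Lengths are in mm, angles in degrees, forces in N, time in s.
With the tool pointing down it reaches from about 350 to 850 mm from the base axis. Payload 8.1 kg.
Tool frame: the origin (TCP) lies between the finger pads, 19 mm behind the fingertips; this is the grasp point; z points along the fingers, y is the line along which they close (so a half turn about z gives the same grasp; the last joint's range is limited). The gripper opens to 85 mm and grips with 20 to 120 N. Pads are 22 mm wide; open, the fingers measure 114 mm over their backs; the gripper's body (76 mm by 85 mm) begins 54 mm behind the grasp point. The pads swing forward as they close: fully open they stand 13 mm farther back than shut.
Start: joints at [-79.263, 7.471, 85.268, -0, 87.261, -4.893], TCP at [161.678, -577.811, 249.992] pointing down, gripper open.
Joint ranges: [-169.43, 169.43], [-51.17, 129.36], [1.28, 143.12], [-76.62, 256.62], [0, 156.53], [-152.29, 152.29]. Speed limits (degrees/s): [136.94, 136.94, 159.86, 180, 180, 180].

### API

Orientations are given as [roll, pitch, yaw] about the fixed x, y, z axes, in that order (R = Rz(yaw) Ry(pitch) Rx(roll)).
In Python, from bench import r gives the robot as it stands.
- The arm moves only by the shell command python3 -m jog 'ROWS' [OPENING] [FORCE]. ROWS is JSON, one flat list of numbers, 6 for each row, row after row: the shift along the tool's x, y, z in m, then the turn, a rotation vector about the tool's x, y, z in rad. A call has 1 to 8 rows; each row is the pose to reach, as a shift and turn from the pose commanded when the call began, along the tool's axes at that moment; what a row does not reach only later rows make up. A row lasts 1/8 s, in which the tool goes at most 62.5 mm and 10.7 degrees, less where a joint would pass 70% of its speed; a pose out of reach is approached as far as the arm can. A call with a gripper value outside its range is refused whole. OPENING is the opening, from -1 (shut) to 1 (fully open), set as the call begins (- or left out, the last holds). The fingers move at their own pace and stop on an object; FORCE is the grip in N (left out, the last holds). Time passes only in rows, so rows that repeat a pose let the fingers close. It gives the time, the measured TCP pose, the force, the opening and the grip force at its end, in the units of the state.
- r.sense(): the state, without advancing time (a new reading comes with each control period).
- r.snapshot(name): name is "scene" or "top"; returns a dict with "pixels" (400x640x3 uint8, red, green, blue), "range_z" (400x640 float32, mm along the optical axis (not along the pixel's ray), 0 where there is no reading), "K" (3x3 intrinsics, pixels), "k1" (the pictures are not rectified: a ray, as slopes to the right and down, at radius r is drawn at 1 + k1 r^2 times it, then the intrinsics apply), "rvec" (rotation vector, rad) and "tvec" (3), from world to camera coordinates, as OpenCV has them. Camera axes: x right, y down, z forward; pixel columns grow to the right and rows downward; lengths in mm; the calibration is good to about 2 mm. A picture is of the moment at which its call begins.
- r.hand_in(): hands the job in; it is judged then, once.
Trained networks look in a picture, given as the dict that the camera call returned (one of the last four; its "shot" number tells which), for a name from the list of things; names that differ only in an ending like _2 or _b are one class to them, and where a whole thing is asked for, a point or a joint stands for the part that bears it (a point fixed in the world has none). Each returns a list of dicts, best first, with "score" (0 to 1); they miss things now and then, are a little off and sometimes report something else, mostly with a low value. They report only what shows in the picture. A call takes as long as a camera call. They do not tell look-alikes from the thing itself.
- r.look_for(picture, target): "bbox" ([left, top, right, bottom] in pixels, round what is visible of it).
- r.outline_of(picture, target): "region" (400x640 bool, what is visible of it) and "bbox" ([left, top, right, bottom] in pixels, round what is visible of it).
The state is a dict: "time": time; "joint_pos": joint angles; "qd": joint speeds; "joint_efforts": joint torques, N m; "tool_pos": TCP position; "tcp_rot": TCP orientation; "ft_force": force on the tool from outside, world axes, zero at the start; "wrist_torque": the same for the moment, N m; "finger_gap": finger opening in mm; "grip_force": force on a finger pad.
Only numpy, scipy, OpenCV 4.12 (cv2) and the standard library are available. Lean on these libraries where they do the work, as an engineer would, in place of code of your own. Each camera call takes 0.05 s, during which the arm holds its last target. There are 200 camera calls.

### The job

The lidded grey parts case on the bench is not fastened: turn its turnbutton in until it points straight across onto the lid, while the case stays standing on the bench. Then lift the case by the handle on its lid and finish still holding it in the air, about 10 cm clear of the bench, level and still, and keep gripping: do not put it down or let go. Keep the case upright throughout and leave everything else on the bench where it is.

Things in the scene. Friction and masses are not known exactly. Their poses are not given: they have to be found in the camera images.
- case: Parts case, loose, grey plastic, 180 (x) by 150 (y) by 65 mm high, about 0.45 kg (varies), upright on the bench. Origin: centre of underside, z up; centre of mass (with lid) within 6 mm of below the handle. Front (-x, roughly towards the robot): turnbutton on a 36 mm square boss. Back (+x): fixed keeper lip 70 mm wide, top at 77.5 mm, laps 13 mm over the lid.
- lid: Separate black lid, about 0.12 kg: plate 174 (x) by 146 (y) by 6 mm on the case, with a 10 mm deep plug in its opening (2 mm play). Origin: centre of the plate's underside, 65 mm above the case's origin, axes parallel. Only the keeper and the turned-in turnbutton hold it on (1.5 mm play under each); unsecured, the case sags at the front or drops off when lifted.
- handle (a point): Middle of the steel handle's grip bar on the lid, 51 mm above the lid's origin, 116 mm above the bench at the start. Bar along the case's y, 104 mm long, 14 mm wide (x), 14 mm high, on two posts (80 mm clear between them); 38 mm free under the bar. Grip it across, closing along the case's x.
- pivot (a point): Turnbutton's vertical pivot axis, fixed on the case: 108 mm in front of the case's centre (case x = -108 mm, y = 0), at the height of the arm's underside, 72.5 mm above the case's underside.
- fin (a point): Middle of the upright fin on the turnbutton's arm, 30 mm out from the pivot, 85.5 mm above the case's underside. Arm: aluminium, 45 mm long from the pivot, 14 mm wide, 6 mm thick. Fin: 8 mm thick, 32 mm long along the arm (12 to 44 mm from the pivot), 14 mm high (78.5 to 92.5 mm above the case's underside).
- turnbutton (a joint): Turnbutton angle (rad). At 0 the arm lies along the front edge, pointing to the case's +y (left seen from the robot), free of the lid; grows clockwise seen from above; at 1.57 the arm points straight in (case +x) over the lid's front edge. Stops at -0.25 and 1.65. Friction about 0.025 N m; stays where left.
- cup: Bystander: open brown paper cup, 76 mm across, 90 mm tall, standing beside the case. Origin: centre of its underside.
- driver: Bystander: screwdriver, 170 mm long, lying beside the case on the other side, along its own x. Origin: near its middle, on its underside.
- spool: Bystander: green flanged spool, 70 mm across, 40 mm high. Origin: centre of its underside.
- flatbox: Bystander: plain flat grey box, 120 by 160 by 45 mm, with no handle and no turnbutton. Origin: centre of its underside.
- quad: Bystander: small four-rotor aircraft, about 240 by 240 mm, 56 mm high. Origin: under its centre, at bench level.
- cup2: Bystander: second paper cup like the first, off to the right. Origin: centre of its underside.
- pack: Bystander: black battery block, 110 by 40 by 34 mm. Origin: centre of its underside.
Mind the look-alikes: they are no part of the job. Leave any green or red look-alike of the lid alone.

How it is judged:
By the outcome, as a careful person would: the job done as asked, in the order asked, and still so for the second after the job is handed in, while the arm keeps its last pose, push and grip.
It also fails if it takes over 46 s, if anything falls off the work surface, if the arm or the gripper's body presses on something with over 40 N, if the wrist force passes 120 N, or if a joint passes its speed limit or range.

## Working session

There is one attempt and no reset: what is moved stays moved. The work goes in short steps, Python scripts to look and compute and a shell command to move; the robot and the scene stay as the last step left them, time stands still between calls to the robot, and variables do not carry over. Pictures are saved under pics/ and viewed, at most 10 in all, crops included, and the job is handed in when it is done.

```bash
ls; mkdir -p pics
cat > h.py <<'E'
import numpy as np, cv2
from scipy.spatial.transform import Rotation as R
from bench import r
def cloud(s):
    K=s["K"];D=np.array([s["k1"],0,0,0,0.])
    v,u=np.mgrid[0:400,0:640]
    p=cv2.undistortPoints(np.stack([u,v],-1).reshape(-1,1,2).astype(float),np.array(K),D).reshape(400,640,2)
    z=s["range_z"].astype(float)
    c=np.dstack([p[...,0]*z,p[...,1]*z,z])
    M=R.from_rotvec(np.array(s["rvec"]).ravel()).as_matrix()
    w=(c-np.array(s["tvec"]).ravel())@M
    w[z==0]=np.nan
    return w
def save(s,n,crop=None,f=1):
    im=s["pixels"][...,::-1]
    if crop: l,t,rr,b=crop; im=im[t:b,l:rr]
    cv2.imwrite("pics/"+n,cv2.resize(im,None,fx=f,fy=f,interpolation=cv2.INTER_CUBIC))
E
python3 - <<'E'
from h import *
print(r.sense())
for n in("top","scene"):
    s=r.snapshot(n);save(s,n+"0.png");w=cloud(s);np.save(n+"w.npy",w);np.save(n+"p.npy",s["pixels"])
    for t in["case","lid","handle","pivot","fin","turnbutton","cup","driver"]:
        for o in r.outline_of(s,t)[:3]:
            m=o["region"];q=w[m];q=q[~np.isnan(q[:,0])]
            if len(q): print(n,t,round(o["score"],2),[int(x) for x in o["bbox"]],np.median(q,0).round(),np.percentile(q,2,axis=0).round(),np.percentile(q,98,axis=0).round())
E
```

```text
pics
{'time': 0.0, 'joint_pos': array([-7.92619023e+01,  7.51573494e+00,  8.53304476e+01, -8.15115204e-05,
        8.72603367e+01, -4.89025289e+00]), 'qd': array([ 0.09080092, -0.0441258 ,  0.1107545 , -0.07310992, -0.05220954,
        0.09061105]), 'joint_efforts': array([ 1.69325140e-03, -5.69399786e+01, -5.00549161e+01, -1.52572943e-04,
        1.49375416e-02,  3.45330454e-05]), 'tool_pos': array([ 161.59053679, -577.29427323,  248.92665693]), 'tcp_rot': array([-1.79893862e+02, -8.99937076e-03,  1.56283463e+01]), 'ft_force': array([ 0.71493374, -0.70781346, -0.00902547]), 'wrist_torque': array([-0.04122735, -0.01503033,  0.02255994]), 'grip_force': 0.0, 'finger_gap': 85.52084336062862}
top case 0.83 [237, 160, 299, 228] [514.  95.  75.] [429.  25.   8.] [639. 194.  93.]
top case 0.51 [465, 221, 489, 256] [ 405. -578.   34.] [ 355. -614.    1.] [ 458. -550.   39.]
top lid 0.89 [347, 92, 408, 154] [ 797. -262.   17.] [ 709. -353.   11.] [ 892. -176.   70.]
top lid 0.79 [323, 183, 390, 246] [ 474. -188.   17.] [ 392. -281.   11.] [ 559. -101.   69.]
top lid 0.62 [233, 164, 295, 224] 
[... 1525 characters left out ...]
 253, 292] [ 810. -256.   17.] [ 713. -351.   11.] [ 897. -168.   69.]
scene pivot 0.67 [327, 194, 404, 259] [620. 128.  47.] [447.  26.   3.] [652. 220.  87.]
scene fin 0.65 [383, 195, 401, 205] [453. 182.  79.] [315. 156.   0.] [466. 205.  95.]
scene fin 0.59 [321, 196, 341, 215] [451. -13.  22.] [398. -36.  -0.] [499.   3.  29.]
scene turnbutton 0.49 [380, 195, 397, 202] [454. 183.  82.] [346. 155.   7.] [467. 204.  96.]
scene cup 0.76 [222, 150, 242, 176] [ 377. -408.   63.] [ 322. -450.    7.] [ 394. -381.   91.]
scene cup 0.75 [405, 222, 434, 265] [626. 279.  59.] [471. 244.   0.] [647. 317.  91.]
scene driver 0.47 [317, 195, 339, 219] [449. -12.  22.] [401. -33.   2.] [493.   3.  29.]
```

Run:
```python
from h import *
for n in("top","scene"):
    w=np.load(n+"w.npy");p=np.load(n+"p.npy")
    q=w.reshape(-1,3)
    def sel(z0,z1): 
        return q[(q[:,0]>400)&(q[:,0]<680)&(q[:,1]>0)&(q[:,1]<235)&(q[:,2]>z0)&(q[:,2]<z1)]
    for nm,a,b in(("lid",66,75),("bar",108,135),("arm",76,82),("fin",84,104)):
        c=sel(a,b).astype(np.float32)
        if nm in("arm","fin"): c=c[c[:,0]<500]
        if len(c)<3: print(n,nm,len(c));continue
        rc=cv2.minAreaRect(c[:,:2].copy())
        print(n,nm,len(c),"med",np.median(c,0).round(1),"rect",np.round(rc[0],1),np.round(rc[1],1),round(rc[2],1),"zmax",c[:,2].max())
        d=np.linalg.svd(c[:,:2]-c[:,:2].mean(0))[2][0] if len(c)<3000 else 0
        print("   mean",c.mean(0).round(1),"axis",np.degrees(np.arctan2(d[1],d[0])).round(1) )
im=np.vstack([cv2.resize(cv2.imread("pics/top0.png")[140:250,190:330],None,fx=4,fy=4),]) 
im2=cv2.resize(cv2.imread("pics/scene0.png")[170:280,300:440],None,fx=4,fy=4)
cv2.imwrite("pics/crop0.png",cv2.resize(np.hstack([im,im2]),(800,314)))
```

```text
top lid 2171 med [534.7 124.5  71.2] rect [528.3 126.9] [150.1 219.3] 67.8 zmax 74.9865
   mean [537.3 122.5  71.1] axis 155.4
top bar 165 med [541.9 121.9 123.1] rect [543.5 121.4] [103.9  14.2] 68.0 zmax 129.37032
   mean [542.9 120.9 122.8] axis -112.3
top arm 55 med [445.6 165.2  79. ] rect [466.4 145.9] [ 66.1 108.8] 1.3 zmax 81.948265
   mean [451.4 165.1  78.9] axis 104.0
top fin 29 med [454.2 184.7  92.4] rect [454.2 182.8] [41.   9.1] 70.4 zmax 97.854706
   mean [455.3 185.   92.5] axis 67.7
scene lid 1498 med [559.7 129.4  71.8] rect [539. 125.] [150.3 210.4] 68.3 zmax 74.9818
   mean [555.9 126.4  71.6] axis -33.4
scene bar 214 med [547.7 124.3 121.5] rect [544.1 122.5] [104.6  18.8] 66.5 zmax 127.56224
   mean [547.1 123.9 120.1] axis 68.0
scene arm 42 med [453.5 176.3  78.5] rect [449.2 178.7] [56.3 19.3] 61.6 zmax 81.90977
   mean [452.8 178.1  78.7] axis 61.5
scene fin 39 med [460.  189.8  90.7] rect [456.4 188.6] [31.8 11.1] 60.6 zmax 97.17056
   mean [458.1 189.2  90.6] axis 61.0
```

View pics/scene0.png

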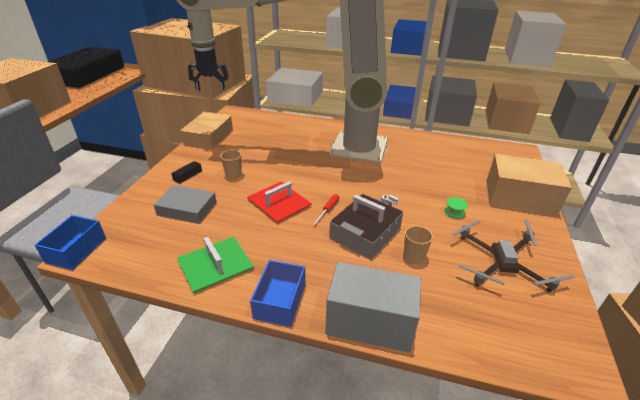

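View pics/crop0.png

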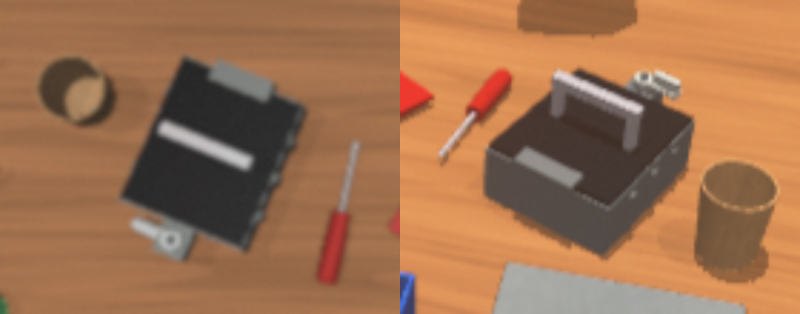

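The overhead crop shows the case near px (270,195) with its button arm pointing along the front edge. The bar is at about (543, 122, 116), case yaw −22°, pivot near (443, 162), fin near (457, 188) and the arm about 6° in. The heights match the text: bar top measured 123 mm, fin top about 93 mm.

```bash
cat > to.py <<'E'
import sys
from h import *
def go(x,y,z,yaw):
    s=r.sense();R0=R.from_euler("xyz",s["tcp_rot"],degrees=True)
    d=R0.inv().apply(np.array([x,y,z])-s["tool_pos"])
    t=(R0.inv()*R.from_euler("xyz",[180,0,yaw],degrees=True)).as_rotvec()
    print((d/1000).round(4).tolist(),t.round(4).tolist())
if __name__=="__main__": go(*map(float,sys.argv[1:5]))
E
python3 to.py 480 -220 250 40
```

```text
[0.403, -0.2588, -0.0] [0.0, 0.0, -0.4253]
```

```bash
python3 -m jog '[0.403,-0.259,0,0,0,-0.425, 0.403,-0.259,0,0,0,-0.425, 0.403,-0.259,0,0,0,-0.425, 0.403,-0.259,0,0,0,-0.425, 0.403,-0.259,0,0,0,-0.425, 0.403,-0.259,0,0,0,-0.425, 0.403,-0.259,0,0,0,-0.425, 0.403,-0.259,0,0,0,-0.425]' -0.2; python3 to.py 457 188 180 62
```

```text
time: 1.9
tool_pos: [481.5, -217.5, 250.3]
tcp_rot: [180.0, -0.0, 40.1]
ft_force: [0.3, -1.2, 0.8]
finger_gap: 34.3
grip_force: 0.0
[0.2423, -0.3261, 0.0702] [0.0007, -0.0005, -0.3825]
```

```bash
python3 -m jog '[0.242,-0.326,0.070,0,0,-0.382, 0.242,-0.326,0.070,0,0,-0.382, 0.242,-0.326,0.070,0,0,-0.382, 0.242,-0.326,0.070,0,0,-0.382, 0.242,-0.326,0.070,0,0,-0.382, 0.242,-0.326,0.070,0,0,-0.382, 0.242,-0.326,0.070,0,0,-0.382, 0.242,-0.326,0.070,0,0,-0.382]'; python3 to.py 457.5 188.5 101 62
python3 - <<'E'
from h import *
s=r.snapshot("scene");save(s,"s1.png",(300,120,460,240),4)
E
```

```text
time: 2.9
tool_pos: [455.0, 187.7, 179.4]
tcp_rot: [-179.9, 0.0, 62.1]
ft_force: [0.8, -0.2, -0.4]
finger_gap: 34.2
grip_force: 0.0
[0.0019, 0.0019, 0.0784] [-0.001, 0.0004, 0.0017]
```

View pics/s1.png

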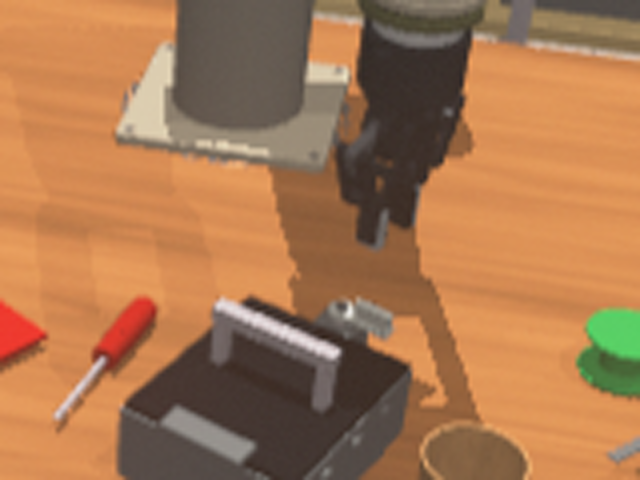

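Gripper at px (385,210) sits above the fin at (375,318), straddling it. Descending.

```bash
python3 -m jog '[0.002,0.002,0.04,0,0,0, 0.002,0.002,0.079,0,0,0, 0.002,0.002,0.079,0,0,0, 0.002,0.002,0.079,0,0,0]'; python3 -m jog '[0,0,0,0,0,0, 0,0,0,0,0,0]' -0.6
python3 - <<'E'
from h import *
s=r.snapshot("scene");save(s,"s2.png",(340,150,440,225),7)
s=r.snapshot("top");save(s,"t2.png",(200,140,320,240),6)
E
```

```text
time: 3.45
tool_pos: [459.7, 185.7, 102.6]
tcp_rot: [179.9, -0.1, 61.8]
ft_force: [0.3, 0.4, 0.4]
finger_gap: 34.0
grip_force: 0.0
time: 3.7
tool_pos: [459.8, 186.5, 102.6]
tcp_rot: [179.9, -0.1, 61.9]
ft_force: [0.1, 0.0, -0.3]
finger_gap: 17.1
grip_force: 0.0
```

View pics/s2.png

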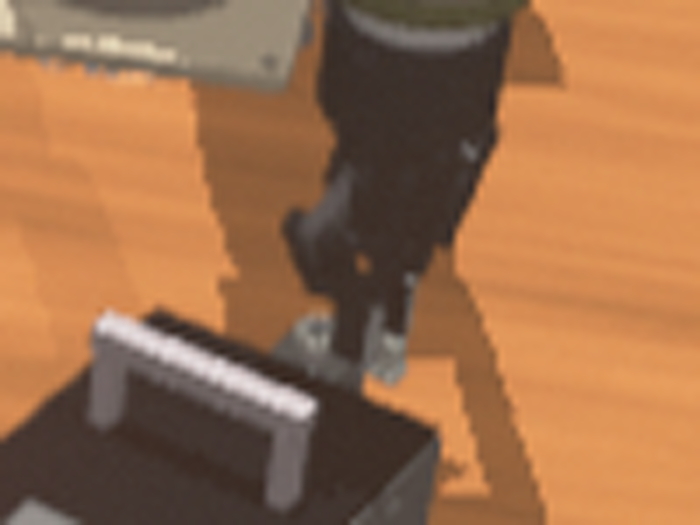

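The fingers straddle the fin at crop px (375,330). Now I sweep clockwise about the pivot with the fin loosely caged.

```bash
python3 -m jog '[-0.0004,0.0027,0.002,0,0,0.09, -0.001,0.0053,0.002,0,0,0.18, -0.0019,0.0079,0.002,0,0,0.27, -0.003,0.0104,0.002,0,0,0.36, -0.0043,0.0128,0.002,0,0,0.45, -0.0058,0.015,0.002,0,0,0.54, -0.0075,0.0171,0.002,0,0,0.63, -0.0094,0.019,0.002,0,0,0.72]'
python3 - <<'E'
from h import *
s=r.snapshot("scene");save(s,"s3.png",(340,150,440,225),7)
for i in range(4):
    print(r.sense()["tool_pos"].round(1)); s=r.snapshot("top")
w=cloud(s);q=w.reshape(-1,3);
E
```

```text
time: 4.8
tool_pos: [470.9, 169.1, 99.1]
tcp_rot: [-180.0, 0.0, 20.5]
ft_force: [-0.6, 0.2, 1.3]
finger_gap: 17.2
grip_force: 0.3
[471.  168.9  99.2]
[471.1 169.   99.1]
[471.1 169.   99.2]
[471.1 169.1  99.2]
```

View pics/s3.png

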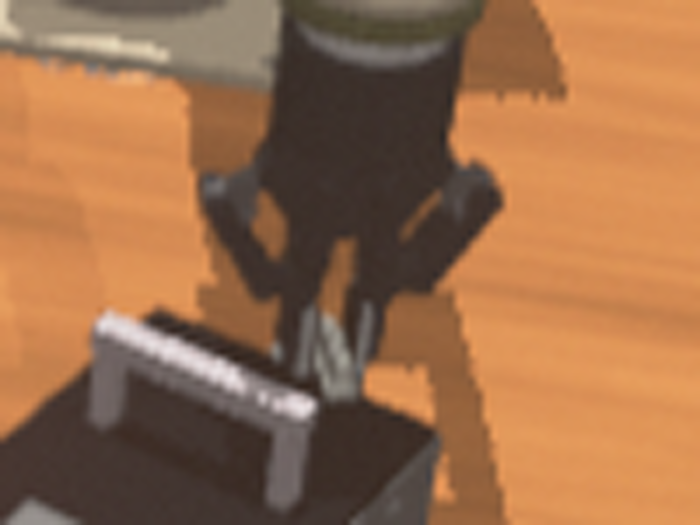

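The fin, crop px (335,355), is following between the fingers and the case has not moved. Second half of the sweep.

```bash
python3 -m jog '[-0.0004,0.0027,-0.001,0,0,0.09, -0.001,0.0053,-0.001,0,0,0.18, -0.0019,0.0079,-0.001,0,0,0.27, -0.003,0.0104,-0.001,0,0,0.36, -0.0043,0.0128,-0.001,0,0,0.45, -0.0058,0.015,-0.001,0,0,0.54, -0.0075,0.0171,-0.001,0,0,0.64, -0.0095,0.0195,-0.001,0,0,0.742]'
python3 - <<'E'
from h import *
from to import go
for n in("top","scene"):
    s=r.snapshot(n)
    q=cloud(s).reshape(-1,3)
    c=q[(q[:,0]>490)&(q[:,0]<600)&(q[:,1]>50)&(q[:,1]<190)&(q[:,2]>110)&(q[:,2]<130)].astype(np.float32)
    print(n,len(c),cv2.minAreaRect(c[:,:2].copy()),c.mean(0))
    e=np.array([.927,-.375]);print(r.sense()["tool_pos"],r.sense()["tcp_rot"])
u=np.radians(-22); p=np.array([443.4,162.1])+29*np.array([np.cos(u),np.sin(u)])
print(p);go(*p,100,-22)
E
```

```text
time: 6.05
tool_pos: [468.9, 147.7, 100.1]
tcp_rot: [-180.0, 0.0, -22.0]
ft_force: [0.4, 2.2, -0.2]
finger_gap: 17.3
grip_force: 0.3
top 98 ((535.8695068359375, 103.07049560546875), (65.22138977050781, 13.855433464050293), 67.91989135742188) [535.5421  101.92211 123.54173]
[468.86434442 147.33964923 100.06296788] [-1.79998150e+02 -1.32520808e-03 -2.22748630e+01]
scene 216 ((525.607666015625, 124.5246810913086), (102.14295959472656, 79.55956268310547), 84.00393676757812) [546.20496 124.90967 120.48659]
[468.94247895 147.44700823 100.07287468] [-1.79997567e+02 -6.71917895e-03 -2.18949164e+01]
[470.28833178 151.23640879]
[-0.0002, -0.004, 0.0001] [-0.0, -0.0001, 0.0018]
```

```bash
python3 -m jog '[0,-0.004,0,0,0,0, 0,-0.004,0,0,0,0, 0,-0.004,0,0,0,0, 0,-0.004,0,0,0,0]' -0.79 20;  python3 -m jog '[0,0,0,0,0,0, 0,0,0,0,0,0]' -0.4; python3 -m jog '[0,0,-0.04,0,0,0, 0,0,-0.08,0,0,0, 0,0,-0.14,0,0,0, 0,0,-0.14,0,0,0, 0,-0.06,-0.14,0,0,0, 0,-0.12,-0.14,0,0,0, 0,-0.12,-0.14,0,0,0, 0,-0.12,-0.14,0,0,0]' 0.6
python3 - <<'E'
from h import *
print(r.sense()["tool_pos"],r.sense()["tcp_rot"])
ims=[]
for n,cr in(("top",(230,150,310,240)),("scene",(320,160,420,260))):
    s=r.snapshot(n)
    l,t,rr,b=cr;ims.append(cv2.resize(s["pixels"][t:b,l:rr,::-1],(400,450),interpolation=cv2.INTER_CUBIC))
    q=cloud(s).reshape(-1,3)
    def f(nm,z0,z1,x0,x1,y0,y1):
        c=q[(q[:,0]>x0)&(q[:,0]<x1)&(q[:,1]>y0)&(q[:,1]<y1)&(q[:,2]>z0)&(q[:,2]<z1)].astype(np.float32)
        if len(c)>3:
            d=np.linalg.svd(c[:,:2]-c[:,:2].mean(0))[2][0]
            print(n,nm,len(c),cv2.minAreaRect(c[:,:2].copy()),c.mean(0),np.degrees(np.arctan2(d[1],d[0])))
    f("bar",112,130,490,600,50,190)
    f("bartop",119,130,490,600,50,190)
    f("fin",84,104,430,500,120,200)
cv2.imwrite("pics/c4.png",np.hstack(ims))
E
```

```text
time: 6.65
tool_pos: [470.4, 151.2, 99.9]
tcp_rot: [180.0, 0.0, -21.9]
ft_force: [-0.2, 0.7, -0.2]
finger_gap: 8.9
grip_force: 0.0
time: 6.9
tool_pos: [470.4, 151.2, 100.0]
tcp_rot: [-180.0, 0.0, -21.9]
ft_force: [0.3, 0.6, -0.3]
finger_gap: 25.7
grip_force: 0.0
time: 7.9
tool_pos: [514.7, 262.4, 238.9]
tcp_rot: [179.9, 0.1, -21.9]
ft_force: [-1.1, -0.2, -0.0]
finger_gap: 68.4
grip_force: 0.0
[514.7479393  262.35616588 238.86344086] [ 1.79909842e+02  6.61297238e-02 -2.18530748e+01]
top bar 160 ((543.4707641601562, 121.30747985839844), (103.92121124267578, 14.125263214111328), 67.7573471069336) [543.17175 121.40086 123.19584] -112.31962
top bartop 153 ((543.6647338867188, 121.5894775390625), (103.2645492553711, 14.111367225646973), 67.63045501708984) [543.45636 121.51295 123.47101] -112.36658
top fin 32 ((464.46990966796875, 153.30068969726562), (8.378850936889648, 41.48089599609375), 63.40162658691406) [469.20093 150.22803  91.85845] 155.87453
scene bar 197 ((543.6994018554688, 122.88227844238281), (103.02896118164062, 18.966323852539062), 67.92449951171875) [546.9457   123.78535  121.154106] 68.21817
scene bartop 139 ((543.4581909179688, 122.74359130859375), (102.34467315673828, 18.380340576171875), 68.90435791015625) [545.7235   123.75526  123.426445] 67.86889
scene fin 31 ((462.91156005859375, 155.33421325683594), (8.090097427368164, 46.41511154174805), 72.47415924072266) [470.24307 153.89522  90.16978] -21.335941
```

View pics/c4.png

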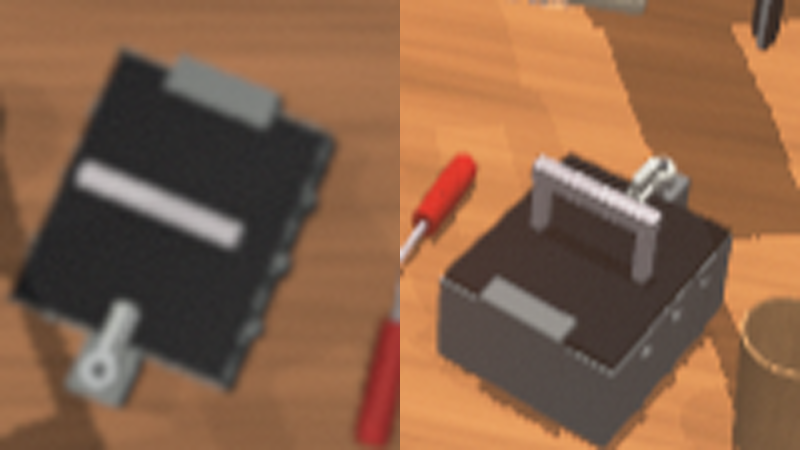

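The arm, left crop px (110,330), now points straight in over the lid at about −22°, parallel to the case x axis. The case is still in place with its handle at (543.5, 121.9).

```bash
python3 to.py 543.5 121.8 190 67.9
```

```text
[0.0787, 0.119, 0.0499] [0.0003, 0.0003, -1.568]
```

```bash
python3 -m jog '[0.01,0.02,0,0,0,-0.18, 0.02,0.04,0,0,0,-0.36, 0.03,0.06,0,0,0,-0.54, 0.045,0.08,0.01,0,0,-0.72, 0.06,0.1,0.02,0,0,-0.9, 0.079,0.119,0.03,0,0,-1.08, 0.079,0.119,0.04,0,0,-1.26, 0.079,0.119,0.05,0,0,-1.44]'; python3 to.py 543.5 121.8 190 67.9
```

```text
time: 9.0
tool_pos: [544.1, 121.0, 190.3]
tcp_rot: [179.9, -0.0, 60.8]
ft_force: [0.5, -0.0, 1.1]
finger_gap: 68.1
grip_force: 0.0
[0.0004, -0.0009, 0.0003] [0.001, -0.0006, -0.1239]
```

```bash
python3 -m jog '[0.0004,-0.0009,0,0,0,-0.124, 0.0004,-0.0009,0,0,0,-0.124, 0.0004,-0.0009,0,0,0,-0.124]'; python3 to.py 543.5 121.8 115 67.9
```

```text
time: 9.38
tool_pos: [543.6, 122.9, 190.6]
tcp_rot: [179.9, -0.0, 67.5]
ft_force: [-0.5, -0.7, 0.5]
finger_gap: 68.3
grip_force: 0.0
[-0.0011, 0.0002, 0.0756] [0.001, -0.0005, -0.0069]
```

```bash
python3 -m jog '[-0.001,0,0.03,0,0,-0.007, -0.001,0,0.055,0,0,-0.007, -0.001,0,0.0755,0,0,-0.007, -0.001,0,0.0755,0,0,-0.007, -0.001,0,0.0755,0,0,-0.007]'; python3 -m jog '[0,0,0,0,0,0, 0,0,0,0,0,0, 0,0,0,0,0,0, 0,0,0,0,0,0, 0,0,0,0,0,0, 0,0,0,0,0,0]' -1 80; python3 -m jog '[0,0,0,0,0,0, 0,0,0,0,0,0]'
```

```text
time: 10.0
tool_pos: [543.8, 122.5, 115.6]
tcp_rot: [179.9, -0.0, 68.1]
ft_force: [-0.3, 0.5, 0.9]
finger_gap: 68.5
grip_force: 0.0
time: 10.75
tool_pos: [543.6, 122.6, 115.2]
tcp_rot: [179.9, -0.0, 68.1]
ft_force: [-1.0, -0.3, 5.1]
finger_gap: 12.4
grip_force: 78.8
time: 11.0
tool_pos: [543.6, 122.6, 115.2]
tcp_rot: [179.9, -0.0, 68.1]
ft_force: [-1.4, -0.4, 5.7]
finger_gap: 12.6
grip_force: 78.8
```

```bash
python3 -m jog '[0,0,-0.002,0,0,0, 0,0,-0.005,0,0,0, 0,0,-0.009,0,0,0, 0,0,-0.014,0,0,0, 0,0,-0.02,0,0,0, 0,0,-0.025,0,0,0, 0,0,-0.03,0,0,0, 0,0,-0.03,0,0,0]'
python3 - <<'E'
from h import *
s=r.snapshot("scene");save(s,"s5.png",(310,130,430,260),4)
print(r.sense()["wrist_torque"])
E
```

```text
time: 12.0
tool_pos: [543.6, 122.6, 145.2]
tcp_rot: [179.9, -0.0, 68.1]
ft_force: [0.2, -0.3, -6.4]
finger_gap: 12.3
grip_force: 78.1
[-0.02993869 -0.04304017 -0.01617392]
```

View pics/s5.png

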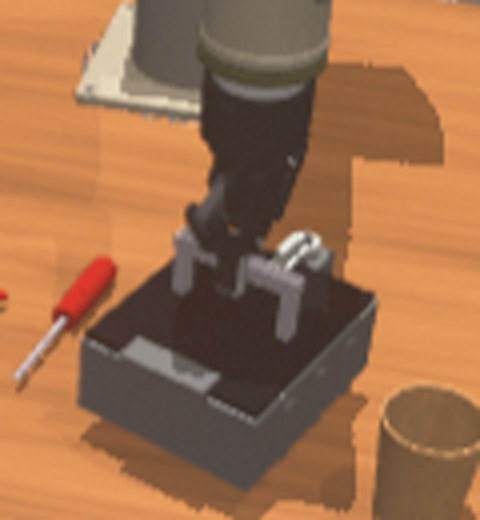

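The case hangs level with its shadow clear below (crop px (225,440)), and the wrist feels about 6 N, which fits the whole case. Raising it the rest of the way.

```bash
python3 -m jog '[0,0,-0.005,0,0,0, 0,0,-0.015,0,0,0, 0,0,-0.025,0,0,0, 0,0,-0.035,0,0,0, 0,0,-0.045,0,0,0, 0,0,-0.055,0,0,0, 0,0,-0.065,0,0,0, 0,0,-0.071,0,0,0]';  python3 -m jog '[0,0,0,0,0,0, 0,0,0,0,0,0, 0,0,0,0,0,0, 0,0,0,0,0,0, 0,0,0,0,0,0, 0,0,0,0,0,0, 0,0,0,0,0,0, 0,0,0,0,0,0]'
python3 - <<'E'
from h import *
for n in("top","scene"):
    s=r.snapshot(n);q=cloud(s).reshape(-1,3)
    if n=="scene": save(s,"s6.png",(310,100,440,260),4)
    c=q[(q[:,0]>440)&(q[:,0]<650)&(q[:,1]>20)&(q[:,1]<220)&(q[:,2]>155)&(q[:,2]<185)]
    m=np.median(c[:,2]);c=c[abs(c[:,2]-m)<8]
    A=np.c_[c[:,:2]-[543,122],np.ones(len(c))];print(n,len(c),m,np.linalg.lstsq(A,c[:,2],rcond=None)[0])
E
```

```text
time: 13.05
tool_pos: [543.4, 122.6, 216.4]
tcp_rot: [180.0, -0.0, 68.1]
ft_force: [0.1, -0.1, -5.5]
finger_gap: 12.5
grip_force: 78.1
time: 14.05
tool_pos: [543.2, 122.5, 215.5]
tcp_rot: [180.0, -0.0, 68.1]
ft_force: [0.0, 0.4, -6.1]
finger_gap: 12.2
grip_force: 78.1
top 1356 171.99227910741254 [2.11125492e-02 7.12383894e-03 1.72441217e+02]
scene 1688 172.2062229329255 [ 4.02586341e-04 -8.05595755e-03  1.72364094e+02]
```

View pics/s6.png

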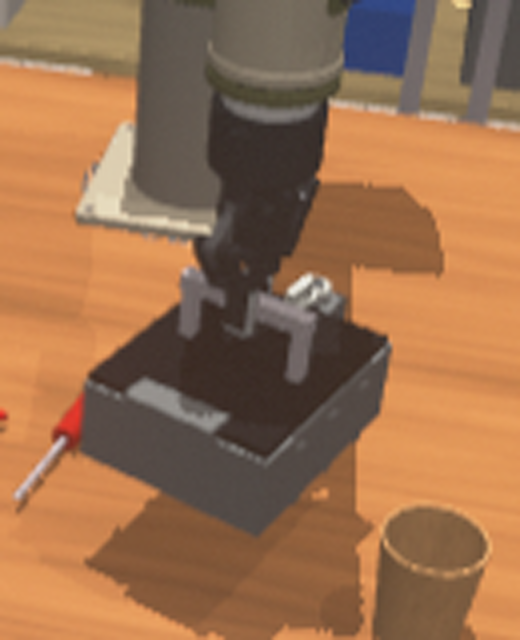

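The case hangs level with its button turned in, crop px (310,290). The lid top is at 172 mm, so the case underside is about 100 mm above the bench.

```bash
python3 -c "
from bench import r
print(r.hand_in())"
```

```text
the job is handed in; nothing more can be done
None
```

The job is handed in: the turnbutton is turned in over the lid to within about 2° of straight, and the case is held by its handle about 10 cm above the bench, level, still and gripped, after about 14 s on the robot's clock.

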